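# Key the burr carrier onto its locating pin and press it home

## Task

The metal burr-carrier disc sits turned and proud on the grinder's burr chamber on the worktop. Push it round with your fingertips, by one of its upright posts, until one of its two rim notches stands over the locating pin, then press the disc straight down until it is fully home on the chamber. Do not pinch the posts and do not lift the disc, and leave everything else on the worktop as it stands.

Things in the scene. Friction and masses are not known exactly. Their poses are not given: they have to be found in the camera images.
- chamber: grey burr chamber of a grinder, screwed to the worktop (it does not move): round foot 132 mm across, round body 94 mm across, 44 mm high, with a small ear that carries the locating pin on its -x side and a short outlet neck on its +x side. Origin on the worktop under its centre, z up; +x points from the centre away from the pin. The disc turns about the vertical line through this origin.
- pin_tip (a point): tip of the upright steel locating pin on the chamber's ear: round pin 10 mm across with a round top, 50 mm from the chamber's axis, tip 54.5 mm above the worktop. It stands half under the edge of the disc.
- disc_center (a point): centre of the flat top of the plain metal disc: 102 mm across, 8 mm thick, on the chamber's spindle, with two opposite rim notches and, square to them, two upright posts. Its top is 64 mm above the worktop at the start (underside 1.5 mm above the pin), 56 mm when home. A dark cap 22 mm across stands 1.5 mm proud in the middle; press there or anywhere on the flat top.
- post_a (a point): centre of the top of one upright round post on the disc: 12 mm across, 18 mm tall above the disc's top, 38 mm from the axis. A sideways push of about 1.5 N on a post turns the disc; the disc stays where it is left.
- post_b (a point): the same for the other post, opposite post_a. Seen from above, post_a is 90 degrees clockwise from notch_a, post_b 90 degrees anticlockwise.
- notch_a (a point): middle of one notch in the disc's rim, at the level of the disc's top, 50 mm from the axis. The notch is 15 mm wide, 9 mm deep and goes right through the disc.
- notch_b (a point): the same for the notch opposite; the two are alike and either may take the pin.
- disc_turn (a joint): angle of the disc on the chamber in rad, growing anticlockwise seen from above: 0 when notch_a is over the pin, +-3.14 when notch_b is. The fit is stiff: about 0.05 N m turns it. The pin enters the notch freely within 0.05 rad of these values.
- disc_height (a joint): how far the disc is pressed down, in m: 0 at the start, 0.008 fully home, negative if it is lifted. Stiff fit: it takes about 6 N, there is no spring and it stays where it is left. With no notch over the pin the pin stops it at 0.0015.
- tamper: bystander, loose: espresso tamper standing on its steel foot, wooden knob up, 58 mm across, 91 mm tall; origin at the centre of its underside
- milk_pitcher: bystander, does not move: small round-bellied steel milk jug with ear handle, 73x103 mm, 76 mm tall; origin at the centre of its underside
- leveller: bystander, loose: black round coffee levelling puck, 59 mm across, 36 mm tall (not the disc of the task); origin at the centre of its underside
- spice_jar: bystander, loose: spice jar with a screw cap standing upright, 45 mm across, 106 mm tall; origin at the centre of its underside
- brush: bystander, loose: brush with a dark handle lying flat, 195 mm long, 35 mm high; origin at the centre of its underside
- bean_scoop: bystander, does not move: steel scoop lying flat, 46x135 mm, 31 mm high; origin at the centre of its underside
There are look-alikes about, which are no part of the job. What is shaped like the chamber but orange or purple is not meant.

How it is judged:
By the outcome, as a careful person would: the job done as asked, in the order asked, and still so for the second after the job is handed in, with the robot touching nothing.
It also fails if it takes over 45 s, if anything falls off the work surface, if the arm or the gripper's body presses on something with over 40 N, if the wrist force passes 120 N, or if a joint passes its speed limit or range.

## Robot

A 7-joint arm with a two-finger parallel gripper is mounted at the origin on a cart in front of the work surface, level with it; the furniture and walls round the work are solid. World frame = base frame: x ahead of the robot, y to its left, z up, the work surface at z = 0. Lengths are in m, angles in rad, forces in N, time in s.
With the tool pointing down it reaches from about 0.425 to 0.925 m from the base axis. Payload 6.8 kg.
Tool frame: the origin (TCP) lies midway between the tips of the shut fingers; the grasp point (between the pads) lies 19 mm behind it; z points along the fingers, y is the line along which they close (so a half turn about z gives the same grasp; the last joint's range is limited). The gripper opens to 85 mm and grips with 20 to 120 N. Pads are 22 mm wide; open, the fingers measure 114 mm over their backs; the gripper's body (76 mm by 85 mm) begins 54 mm behind the grasp point. The pads swing forward as they close: fully open they stand 13 mm farther back than shut.
Start: joints at [1.044, 0.477, 0.022, 1.555, -0.011, 1.109, -0.083], TCP at [0.275, -0.617, 0.231] pointing down, gripper open.
Joint ranges: [-2.96, 2.96], [-0.34, 2.1], [-1.41, 1.46], [0.24, 2.44], [-1.37, 4.51], [0.17, 1.92], [-2.96, 2.96]. Speed limits (rad/s): [2.39, 2.39, 3.14, 3.14, 3.14, 3.14, 3.14].

## Interface

Orientations are given as a unit quaternion [w, x, y, z].
In Python, from station import bot, eyes, ticket gives the robot as it stands.
- The arm moves only by the shell command python3 -m crank 'ROWS' [FORCE]. ROWS is text: rows parted by semicolons, each of 7 numbers parted by spaces: the shift along the tool's x, y, z in units of 0.5 m (1.0 is 0.5 m), then the turn, a rotation vector about the tool's x, y, z in units of 180 degrees (1.0 is 180 degrees), then the closure, from 0 (fully open) to 1 (shut). A call has 1 to 20 rows; each row is the pose to reach, as a shift and turn from the pose commanded when the call began, along the tool's axes at that moment, turning the shorter way round; what a row does not reach only later rows make up. A row lasts 1/10 s, in which the tool goes at most 50 mm and 8.59 degrees, less where a joint would pass 70% of its speed; a pose out of reach is approached as far as the arm can. A call with a number of a shift or a turn outside -1 to 1 is refused whole. A call with a gripper value outside its range is refused whole. The fingers move at their own pace and stop on an object; FORCE is the grip in N (left out, the last holds). Time passes only in rows, so rows that repeat a pose let the fingers close. It gives the time, the measured TCP pose, the force, the opening and the grip force at its end, in the units of the state.
- bot.get_obs(): the state, without advancing time (a new reading comes with each control period).
- eyes.read_camera(name): name is "side" or "top" or "wrist"; returns a dict with "image" (480x640x3 uint8, red, green, blue), "K" (3x3 intrinsics, pixels), "R" (3x3) and "t" (3): a world point X has camera coordinates R X + t. Camera axes: x right, y down, z forward; pixel columns grow to the right and rows downward; lengths in m; the calibration is good to about 2 mm. A picture is of the moment at which its call begins. There is no depth.
- ticket.hand_in(): hands the job in; it is judged then, once.
The state is a dict: "t": time; "q": joint angles; "joint_vel": joint speeds; "joint_torque": joint torques, N m; "eef_pos": TCP position; "tool_rot": TCP orientation; "contact_force": force on the tool from outside, world axes, zero at the start; "torque": the same for the moment, N m; "gripper_width": opening from 0.0 (shut) to 1.0 (fully open); "grasp_force": force on a finger pad.
Only numpy, scipy, OpenCV 4.12 (cv2) and the standard library are available. Lean on these libraries where they do the work, as an engineer would, in place of code of your own. Each camera call takes 0.05 s, during which the arm holds its last target. There are 200 camera calls.

## Working session

There is one attempt and no reset: what is moved stays moved. The work goes in short steps, Python scripts to look and compute and a shell command to move; the robot and the scene stay as the last step left them, time stands still between calls to the robot, and variables do not carry over. Pictures are saved under pics/ and viewed, at most 10 in all, crops included, and the job is handed in when it is done.

```bash
mkdir -p pics; ls; python3 - <<'E'
from station import bot,eyes
import cv2,numpy as np
print(bot.get_obs())
for n in ["top","side"]:
    c=eyes.read_camera(n); cv2.imwrite(f"pics/{n}0.png",c["image"][:,:,::-1]); print(n,c["K"],c["R"],c["t"])
E
```

```text
pics
{'t': 0.0, 'q': array([ 1.04390902,  0.47779904,  0.02233018,  1.55646488, -0.01150736,
        1.10927071, -0.08313487]), 'joint_vel': array([-0.0006748 , -0.00105183, -0.00069685,  0.00011695,  0.00072798,
       -0.00063708,  0.00049499]), 'joint_torque': array([-6.31548355e-04, -5.96464777e+01,  1.60806678e+00, -2.81203222e+01,
        1.25109981e-02,  9.23611165e-03, -1.15028107e-05]), 'eef_pos': array([ 0.27424412, -0.61613121,  0.23032056]), 'tool_rot': array([-8.72241951e-04,  9.78157584e-01,  2.07862740e-01, -2.48736168e-04]), 'contact_force': array([-0.27103448,  0.11561613, -0.13628711]), 'torque': array([0.05037025, 0.00373536, 0.02630372]), 'grasp_force': 0.0, 'gripper_width': 0.9961834206469719}
top [[573.77929374   0.         323.26327817]
 [  0.         573.77929374 229.31302665]
 [  0.           0.           1.        ]] [[-0.01724931 -0.99984445 -0.00367905]
 [-0.9921485   0.01757216 -0.12382474]
 [ 0.12387013  0.00151427 -0.99229728]] [-0.0485613   0.47659165  1.32107332]
side [[462.05394594   0.         321.9314567 ]
 [  0.         462.05394594 239.24004791]
 [  0.           0.           1.        ]] [[-0.89494375  0.44601028 -0.01226862]
 [ 0.38562179  0.75935441 -0.5240961 ]
 [-0.22443602 -0.47376757 -0.85157076]] [ 0.45124731 -0.10797013  1.53604657]
```

View pics/top0.png

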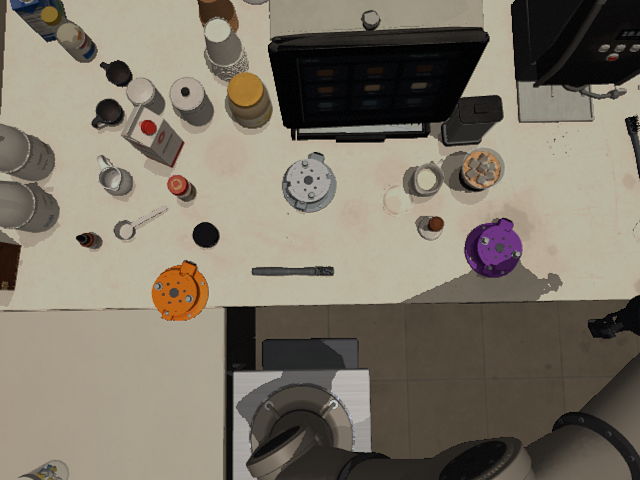

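View pics/side0.png

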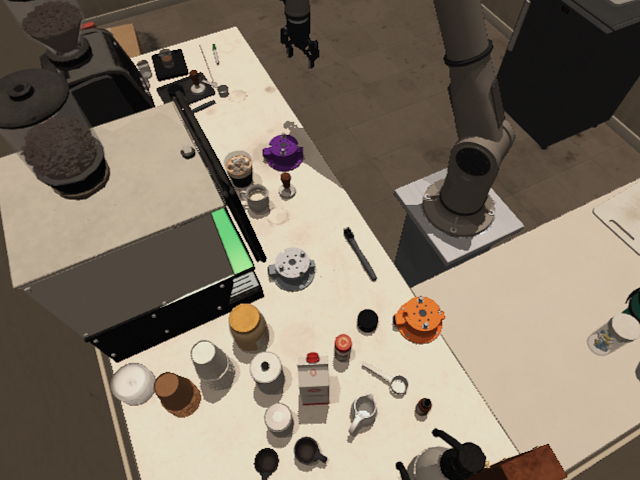

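The grey chamber is at top (309,181) and side (292,265), with the oven door just beyond it. I'll zoom in on both views.

```bash
cat > h.py <<'E'
import numpy as np,cv2
def ray(c,u,v,z):
    d=c["R"].T@np.linalg.inv(c["K"])@np.array([u,v,1.]); o=-c["R"].T@c["t"]
    return o+d*(z-o[2])/d[2]
def proj(c,X):
    p=c["K"]@(c["R"]@np.asarray(X)+c["t"]); return p[:2]/p[2]
E
python3 - <<'E'
import cv2,numpy as np
a=cv2.imread("pics/top0.png")[140:220,268:348]; b=cv2.imread("pics/side0.png")[230:300,255:335]
a=cv2.resize(a,(400,400),interpolation=cv2.INTER_CUBIC); b=cv2.resize(b,(400,350),interpolation=cv2.INTER_CUBIC)
o=np.zeros((400,800,3),np.uint8); o[:,:400]=a;o[:350,400:]=b; cv2.imwrite("pics/z0.png",o)
E
```

```text
(no output)
```

View pics/z0.png

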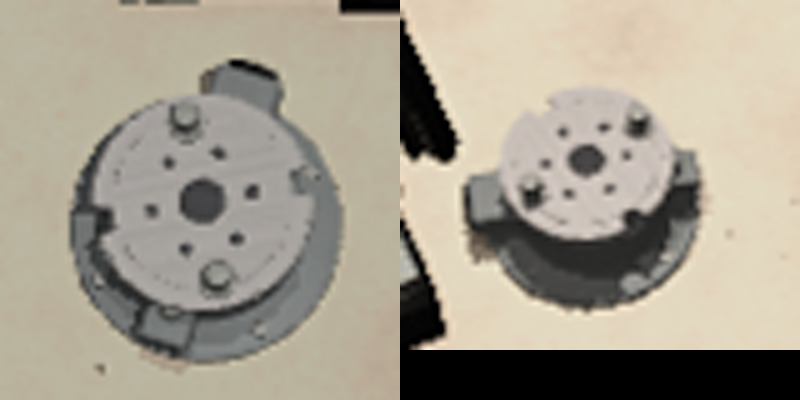

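Top zoom: cap at (203,200), posts (185,118) and (217,276), notches (100,220) and (305,180). The pin on its ear shows at (172,312), with the neck opposite at (240,85).

```bash
python3 - <<'E'
from station import bot,eyes
from h import *
c=eyes.read_camera("top"); s=eyes.read_camera("side")
T=lambda u,v,z: ray(c,268+u/5-.4,140+v/5-.4,z)
S=lambda u,v,z: ray(s,255+(u-400)/5-.4,230+v/5-.4,z)
C=T(203,200,.0655)
print("cap",C,S(587,160,.0655))
for n,p in dict(pA=(185,118,.082),pB=(217,276,.082),n1=(100,220,.064),n2=(305,180,.064),pin=(172,314,.0545),neck=(240,85,.04)).items():
    X=T(*p);d=X-C;print(n,X,np.hypot(*d[:2]),np.degrees(np.arctan2(d[1],d[0])))
for n,p in dict(pA=(531,187,.082),pB=(638,120,.082)).items():print("side",n,S(*p))
o=bot.get_obs()
from scipy.spatial.transform import Rotation as R
q=o["tool_rot"];print(R.from_quat(np.roll(q,-1)).as_matrix())
# brush, tall items
E
```

```text
cap [ 0.58780719 -0.02405925  0.0655    ] [ 0.58921906 -0.02516088  0.0655    ]
pA [ 0.62276198 -0.01677566  0.082     ] 0.03570557526449121 11.770404493159937
pB [ 0.54886895 -0.03038721  0.082     ] 0.03944907749889195 -170.76940022809276
n1 [0.57954875 0.0238385  0.064     ] 0.0486044921703607 99.78264330525975
n2 [ 0.59672956 -0.07148417  0.064     ] 0.04825693407515781 -79.34510219962763
pin [ 0.53644829 -0.00860187  0.0545    ] 0.05363456467892686 163.24989378219027
neck [ 0.64855547 -0.0417161   0.04      ] 0.06326230085538646 -16.206819287093026
side pA [ 0.62821707 -0.01483779  0.082     ]
side pB [ 0.55418137 -0.0272014   0.082     ]
[[ 9.13599044e-01  4.06615932e-01 -5.20489966e-04]
 [ 4.06616258e-01 -9.13598512e-01  9.88952621e-04]
 [-7.33949673e-05 -1.11514585e-03 -9.99999376e-01]]
```

```bash
cat >> h.py <<'E'
from scipy.spatial.transform import Rotation as Rn
def rel(o,P,phi):
    """shift (0.5 m units) & turn (180deg units) in tool axes to reach world P, tool down, tool x at phi deg"""
    M=Rn.from_quat(np.roll(o["tool_rot"],-1))
    c,s=np.cos(np.radians(phi)),np.sin(np.radians(phi))
    G=Rn.from_matrix(np.array([[c,s,0],[s,-c,0],[0,0,-1]]))
    return np.round(M.inv().apply(np.asarray(P)-o["eef_pos"])/.5,4),np.round((M.inv()*G).as_rotvec()/np.pi,4)
C=np.array([.588,-.0245])
def push(th,gap,z):
    t=np.radians(th);r=np.array([np.cos(t),np.sin(t)]);tt=np.array([-r[1],r[0]])
    return np.r_[C+.038*r-(.017+gap)*tt,z],th-90
E
python3 - <<'E'
from station import bot
from h import *
o=bot.get_obs()
P,f=push(190.1,.012,.15);print(P,f,rel(o,P,f))
E
```

```text
[ 0.54550324 -0.00261334  0.15      ] 100.1 (array([ 0.9946, -0.9007,  0.1623]), array([-3.000e-04, -2.000e-04, -4.228e-01]))
```

```bash
python3 -m crank '0.995 -0.901 0.02 0 0 -0.423 1;0.995 -0.901 0.02 0 0 -0.423 1;0.995 -0.901 0.02 0 0 -0.423 1;0.995 -0.901 0.02 0 0 -0.423 1;0.995 -0.901 0.02 0 0 -0.423 1;0.995 -0.901 0.02 0 0 -0.423 1;0.995 -0.901 0.02 0 0 -0.423 1;0.995 -0.901 0.02 0 0 -0.423 1;0.995 -0.901 0.02 0 0 -0.423 1;0.995 -0.901 0.02 0 0 -0.423 1;0.995 -0.901 0.02 0 0 -0.423 1;0.995 -0.901 0.02 0 0 -0.423 1;0.995 -0.901 0.02 0 0 -0.423 1;0.995 -0.901 0.02 0 0 -0.423 1;0.995 -0.901 0.02 0 0 -0.423 1;0.995 -0.901 0.02 0 0 -0.423 1;0.995 -0.901 0.16 0 0 -0.423 1;0.995 -0.901 0.16 0 0 -0.423 1;0.995 -0.901 0.16 0 0 -0.423 1;0.995 -0.901 0.16 0 0 -0.423 1' 20
python3 - <<'E'
from station import bot,eyes
from h import *
o=bot.get_obs();P,f=push(190.1,.012,.15);print(o["eef_pos"],rel(o,P,f))
c=eyes.read_camera("wrist");cv2.imwrite("pics/w1.png",c["image"][:,:,::-1])
np.savez("w1.npz",**{k:c[k] for k in "KRt"})
for n,X in dict(C=(*C,.064),pin=(*(C+.05*np.array([-.959,.284])),.0545)).items():print(n,proj(c,X))
E
```

```text
t: 2.2
eef_pos: [0.5458, -0.0043, 0.1518]
tool_rot: [0.0, 0.643, 0.766, -0.0]
contact_force: [0.3, -0.2, 0.8]
gripper_width: 0.003
grasp_force: 0.0
[ 0.54579947 -0.00429286  0.15177936] (array([0.0034, 0.    , 0.0036]), array([-0.0001,  0.0002, -0.0005]))
C [371.61094787 283.24440653]
pin [308.60821577 248.99790852]
```

View pics/w1.png

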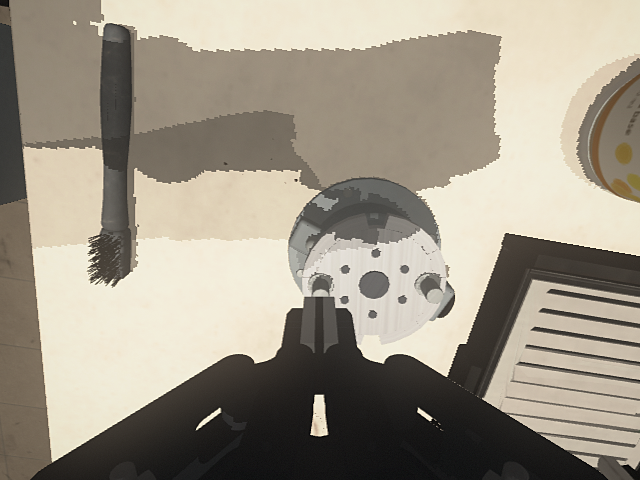

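The wrist view shows the cap at (374,285), the near post at (318,285) beside the fingertips (321,300), and the ear at about (305,240). That agrees with the estimate to about 2 mm. Next I descend beside the post.

```bash
python3 - <<'E'
from station import bot
from h import *
c=np.load("w1.npz");print(ray(c,374,285,.0655))
E
python3 -m crank '0 0 0.08 0 0 0 1;0 0 0.16 0 0 0 1;0 0 0.16 0 0 0 1;0 0 0.16 0 0 0 1;0 0 0.16 0 0 0 1'
python3 - <<'E'
from station import bot
from h import *
o=bot.get_obs();print(o["eef_pos"],o["contact_force"])
for th in range(190,260,8):
    P,f=push(th,.0,.07);print(th,*rel(o,P,f))
E
```

```text
[ 0.58959696 -0.02486351  0.0655    ]
t: 2.75
eef_pos: [0.5478, -0.0027, 0.0739]
tool_rot: [0.002, 0.642, 0.767, 0.001]
contact_force: [0.5, 0.2, 0.8]
gripper_width: 0.003
grasp_force: 0.0
[ 0.54783247 -0.00269129  0.07391898] [0.48920488 0.23736213 0.79925008]
190 [-0.0229 -0.0045  0.0078] [0.0013 0.0002 0.0006]
198 [-0.0338 -0.0086  0.0078] [ 0.0013  0.0003 -0.0438]
206 [-0.0451 -0.011   0.0078] [ 0.0013  0.0004 -0.0882]
214 [-0.0567 -0.0119  0.0078] [ 0.0013  0.0005 -0.1327]
222 [-0.0683 -0.0111  0.0078] [ 0.0012  0.0006 -0.1771]
230 [-0.0797 -0.0087  0.0079] [ 0.0012  0.0007 -0.2216]
238 [-0.0906 -0.0048  0.0079] [ 0.0012  0.0008 -0.266 ]
246 [-0.1009  0.0006  0.0079] [ 0.0011  0.0008 -0.3105]
254 [-0.1103  0.0074  0.0079] [ 0.0011  0.0009 -0.3549]
```

```bash
python3 -m crank '-0.011 -0.002 0.008 0 0 0 1;-0.023 -0.0045 0.008 0 0 0 1;-0.028 -0.0065 0.008 0 0 -0.022 1;-0.034 -0.0086 0.008 0 0 -0.044 1;-0.04 -0.01 0.008 0 0 -0.066 1;-0.045 -0.011 0.008 0 0 -0.088 1;-0.051 -0.0115 0.008 0 0 -0.11 1;-0.057 -0.012 0.008 0 0 -0.133 1;-0.0625 -0.0115 0.008 0 0 -0.155 1;-0.068 -0.011 0.008 0 0 -0.177 1;-0.074 -0.01 0.008 0 0 -0.2 1;-0.08 -0.0087 0.008 0 0 -0.222 1;-0.085 -0.007 0.008 0 0 -0.244 1;-0.0906 -0.0048 0.008 0 0 -0.266 1;-0.096 -0.002 0.008 0 0 -0.288 1;-0.1009 0.0006 0.008 0 0 -0.31 1;-0.1009 0.0006 0.008 0 0 -0.31 1;-0.1009 0.0006 0.008 0 0 -0.31 1'
python3 - <<'E'
from station import bot,eyes
from h import *
o=bot.get_obs();print(o["eef_pos"],o["contact_force"])
for n in ["top","wrist"]:
    c=eyes.read_camera(n);cv2.imwrite(f"pics/{n}2.png",c["image"][:,:,::-1]);np.savez(f"{n}2.npz",**{k:c[k] for k in "KRt"})
    print(n,proj(c,(*C,.064)),proj(c,(*(C+.05*np.array([-.959,.284])),.0545)))
a=cv2.resize(cv2.imread("pics/top2.png")[140:220,268:348],(400,400),interpolation=cv2.INTER_CUBIC)
b=cv2.imread("pics/wrist2.png");u,v=map(int,proj(c,(*C,.064)));u0=max(u-100,0);v0=max(v-100,0);print(u0,v0)
b=cv2.resize(b[v0:v0+200,u0:u0+200],(400,400),interpolation=cv2.INTER_CUBIC);cv2.imwrite("pics/z2.png",np.hstack([a,b]))
E
```

```text
t: 4.55
eef_pos: [0.5552, -0.053, 0.0676]
tool_rot: [0.0, 0.21, 0.978, -0.0]
contact_force: [0.8, 0.3, 1.2]
gripper_width: -0.002
grasp_force: 0.0
[ 0.55515401 -0.05304191  0.06759737] [0.7960709  0.3383853  1.16710335]
top [308.40812462 179.65074861] [302.71069857 200.85896731]
wrist [399.68334524 343.00773037] [388.80590912 238.7606021 ]
299 243
```

View pics/z2.png

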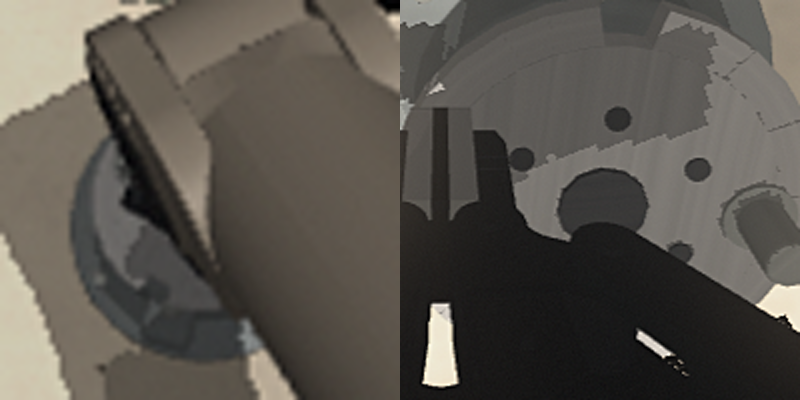

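```bash
python3 - <<'E'
from h import *
c=np.load("wrist2.npz")
f=lambda u,v,z: ray(c,299+(u-400)/2,243+v/2,z)
K=f(604,203,.0655);print("cap",K)
for n,p in dict(top=(785,262,.082),base=(757,218,.064),earL=(604,35,.044),earR=(655,45,.044)).items():
    X=f(*p);d=X-K;print(n,X,np.hypot(*d[:2]),np.degrees(np.arctan2(d[1],d[0])))
E
```

```text
cap [ 0.58791452 -0.02414494  0.0655    ]
top [0.60575317 0.00735472 0.082     ] 0.036200082936042585 60.476582948556796
base [0.60823937 0.0081263  0.064     ] 0.038138330984573095 57.79673443627916
earL [ 0.55752219 -0.00825327  0.044     ] 0.03429633537518501 152.39564384647767
earR [0.56532831 0.00252432 0.044     ] 0.03494834147668236 130.26128442955425
```

The disc has turned: post_a now stands at about 59° and needs about 73.6°. I push about 11° further, back off and look.

```bash
python3 - <<'E'
from station import bot
from h import *
o=bot.get_obs()
for th in (246,250,253.5,257):
    P,f=push(th,.0,.069);print(th,*rel(o,P,f))
E
```

```text
246 [-0.0031  0.0022 -0.0029] [-0.      0.0002 -0.0009]
250 [-0.0085  0.     -0.0029] [-0.      0.0002 -0.0231]
253.5 [-0.0133 -0.0016 -0.0029] [-0.      0.0002 -0.0425]
257 [-0.0182 -0.0029 -0.0029] [-0.      0.0002 -0.062 ]
```

```bash
python3 -m crank '-0.0054 -0.0022 0 0 0 -0.022 1;-0.0102 -0.0038 0 0 0 -0.042 1;-0.0151 -0.0051 0 0 0 -0.061 1;-0.0151 -0.0051 0 0 0 -0.061 1;-0.0151 -0.0051 0 0 0 -0.061 1;0.01 -0.0051 0 0 0 -0.061 1;0.02 -0.0051 -0.08 0 0 -0.061 1;0.06 -0.0051 -0.16 0 0 -0.061 1;0.1 -0.0051 -0.2 0 0 -0.061 1;0.1 -0.0051 -0.2 0 0 -0.061 1;0.1 -0.0051 -0.2 0 0 -0.061 1'
python3 - <<'E'
from station import bot,eyes
from h import *
o=bot.get_obs();print(o["eef_pos"],o["contact_force"])
c=eyes.read_camera("wrist");np.savez("w3.npz",**{k:c[k] for k in "KRt"})
u,v=map(int,proj(c,(*C,.064)));u0=max(u-90,0);v0=max(v-90,0);print(u0,v0)
b=c["image"][v0:v0+180,u0:u0+180,::-1];cv2.imwrite("pics/z3.png",cv2.resize(b,None,fx=3.3,fy=3.3,interpolation=cv2.INTER_CUBIC))
E
```

```text
t: 5.75
eef_pos: [0.5079, -0.0345, 0.1674]
tool_rot: [0.001, 0.114, 0.993, -0.001]
contact_force: [-0.3, -1.4, -1.1]
gripper_width: 0.001
grasp_force: 0.0
[ 0.50793847 -0.03451086  0.1673512 ] [-0.25604385 -1.40956641 -1.13527549]
263 239
```

View pics/z3.png

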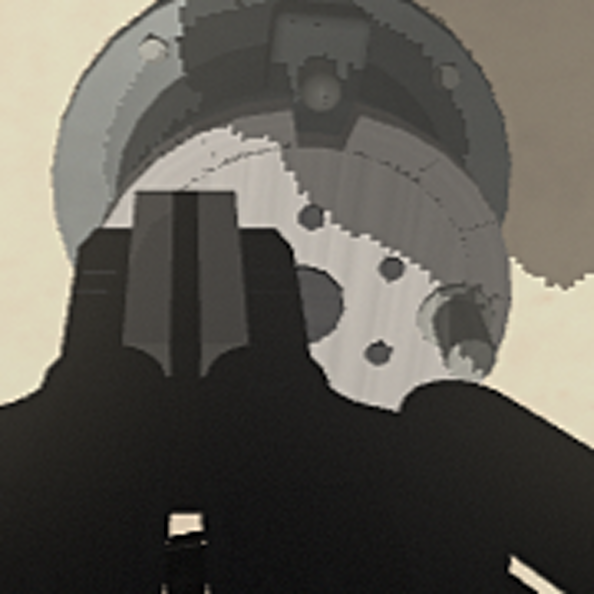

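The view now shows the pin top at (322,92) and the notch behind it, with its mouth at about (295,112)–(362,117) and inner corners at (297,140) and (345,150). post_a's top is at (468,360).

```bash
python3 - <<'E'
from h import *
c=np.load("w3.npz")
f=lambda u,v,z: ray(c,263+(u+.5)/3.3-.5,239+(v+.5)/3.3-.5,z)
K=np.array([.588,-.0243,0])
print("cap right edge", f(343,303,.0655)-K)
for n,p in dict(pin=(322,92,.0545),pAtop=(468,360,.082),n_in1=(297,140,.064),n_in2=(345,150,.064),n_out1=(295,110,.064),n_out2=(362,117,.064),s1=(311,216,.064),s2=(392,268,.064),s3=(379,353,.064)).items():
    X=f(*p);d=X-K;print(n,d[:2],np.hypot(*d[:2]),np.degrees(np.arctan2(d[1],d[0])))
E
```

```text
cap right edge [0.00267485 0.00976266 0.0655    ]
pin [-0.04750323  0.01548464] 0.04996329904574344 161.9455714771962
pAtop [0.0127535  0.03469557] 0.036965313812286245 69.81743074809486
n_in1 [-0.04132925  0.00742894] 0.04199161652862108 169.80988720739154
n_in2 [-0.03635942  0.01767395] 0.040427416084919635 154.07607324999324
n_out1 [-0.04879769  0.0084535 ] 0.049524496411252464 170.17187139564902
n_out2 [-0.04365827  0.02295277] 0.04932417513239707 152.267427555318
s1 [-0.02130674  0.00678725] 0.02236166652605474 162.33074433322298
s2 [-0.00321263  0.02291293] 0.02313705599626135 97.98142592843611
s3 [0.01967107 0.01575588] 0.025203153632581896 38.6935795361409
```

Alignment looks within about 2°. I'll back the tool off 60 mm for an unobstructed view before pressing.

```bash
python3 -m crank '0.08 0 0 0 0 0 1;0.12 -0.04 0 0 0 0 1;0.12 -0.04 0 0 0 0 1;0.12 -0.04 0 0 0 0 1'
python3 - <<'E'
from station import bot,eyes
from h import *
o=bot.get_obs();print(o["eef_pos"],o["contact_force"])
c=eyes.read_camera("wrist");np.savez("w4.npz",**{k:c[k] for k in "KRt"})
u,v=map(int,proj(c,(*C,.064)));u0=max(u-90,0);v0=max(v-90,0);print(u,v,u0,v0)
b=c["image"][v0:v0+180,u0:u0+180,::-1];cv2.imwrite("pics/z4.png",cv2.resize(b,None,fx=3.3,fy=3.3,interpolation=cv2.INTER_CUBIC))
E
```

```text
t: 6.2
eef_pos: [0.4452, -0.041, 0.1665]
tool_rot: [-0.0, 0.115, 0.993, 0.0]
contact_force: [-0.4, -0.5, 0.2]
gripper_width: 0.002
grasp_force: 0.0
[ 0.44524373 -0.04097027  0.16650446] [-0.38072747 -0.45046631  0.23395506]
375 390 285 300
```

View pics/z4.png

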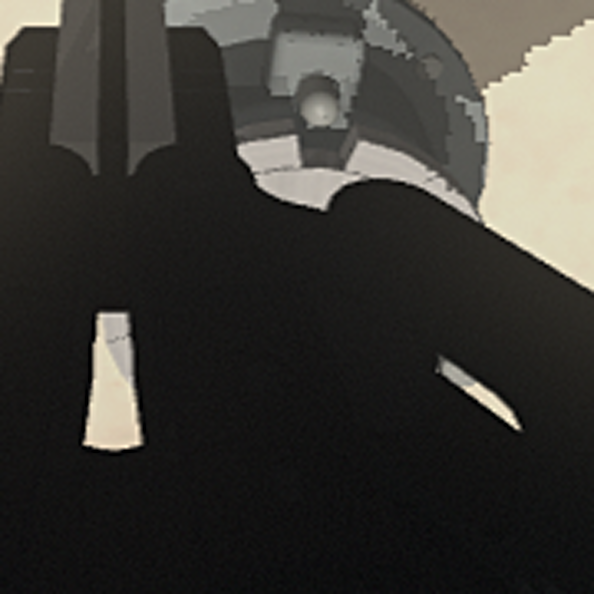

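The disc moved down in the image, the wrong way, but the notch is sharp: outer corners (300,133) and (357,141), inner corners (302,167) and (340,172), pin (320,108).

```bash
python3 - <<'E'
from h import *
c=np.load("w4.npz")
f=lambda u,v,z: ray(c,285+(u+.5)/3.3-.5,300+(v+.5)/3.3-.5,z)
K=np.array([.588,-.0243,0])
for n,p in dict(pin=(320,108,.0535),n_in1=(302,167,.064),n_in2=(340,172,.064),n_out1=(300,133,.064),n_out2=(357,141,.064)).items():
    X=f(*p);d=X-K;print(n,d[:2],np.hypot(*d[:2]),np.degrees(np.arctan2(d[1],d[0])))
from station import eyes
c=eyes.read_camera("top");b=c["image"][140:220,268:348,::-1];cv2.imwrite("pics/z5.png",cv2.resize(b,None,fx=7,fy=7,interpolation=cv2.INTER_CUBIC))
E
```

```text
pin [-0.04808106  0.01518624] 0.050422317463037714 162.4714564414481
n_in1 [-0.03975196  0.00750135] 0.040453537086131516 169.3137268731626
n_in2 [-0.03619328  0.01633635] 0.03970931189290624 155.70729287224626
n_out1 [-0.04949009  0.00874916] 0.05025750319897763 169.97448704114623
n_out2 [-0.04408948  0.02184614] 0.049205040614932166 153.64179011446788
```

View pics/z5.png

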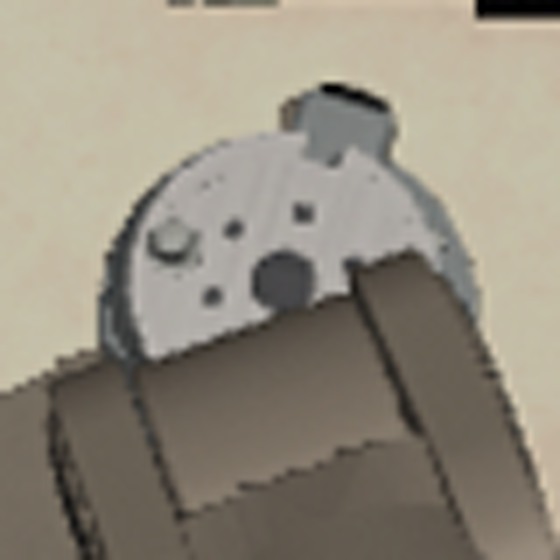

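The notch is at about 162.1° and the pin at about 162.5°, well within tolerance. I press on the cap.

```bash
python3 - <<'E'
from station import bot
from h import *
o=bot.get_obs()
for z in (.15,.075,.0575): print(*rel(o,(.5883,-.0244,z),np.degrees(np.arctan2(*Rn.from_quat(np.roll(o["tool_rot"],-1)).as_matrix()[[1,0],0]))))
E
```

```text
[-0.2695  0.095   0.0341] [0.0004 0.     0.    ]
[-0.2695  0.0948  0.1841] [0.0004 0.     0.    ]
[-0.2695  0.0948  0.2191] [0.0004 0.     0.    ]
```

```bash
python3 -m crank '-0.09 0.03 0 0 0 0 1;-0.18 0.063 0 0 0 0 1;-0.27 0.095 0 0 0 0 1;-0.27 0.095 0 0 0 0 1;-0.27 0.095 0.08 0 0 0 1;-0.27 0.095 0.15 0 0 0 1;-0.27 0.095 0.18 0 0 0 1;-0.27 0.095 0.18 0 0 0 1;-0.27 0.095 0.18 0 0 0 1'
python3 -c "
from station import bot
from h import *
o=bot.get_obs();print(o['eef_pos'],o['contact_force'],rel(o,(.5883,-.0244,.0575),167))"
```

```text
t: 7.2
eef_pos: [0.5884, -0.0241, 0.0782]
tool_rot: [0.001, 0.114, 0.993, 0.0]
contact_force: [0.5, 0.6, 0.4]
gripper_width: 0.0
grasp_force: 0.0
[ 0.58843496 -0.02406452  0.07817188] [0.47003914 0.59808113 0.43592514] (array([ 0.0001, -0.0007,  0.0413]), array([ 0.0002,  0.0003, -0.0004]))
```

```bash
python3 -m crank '0 0 0.012 0 0 0 1;0 0 0.02 0 0 0 1;0 0 0.024 0 0 0 1;0 0 0.028 0 0 0 1;0 0 0.032 0 0 0 1;0 0 0.036 0 0 0 1;0 0 0.04 0 0 0 1;0 0 0.04 0 0 0 1;0 0 0.04 0 0 0 1'
```

```text
t: 8.1
eef_pos: [0.5879, -0.0247, 0.0576]
tool_rot: [0.0, 0.114, 0.993, -0.0]
contact_force: [-1.3, -1.3, 6.7]
gripper_width: 0.002
grasp_force: 3.3
```

The pin entered the notch. I press a little more to seat the disc.

```bash
python3 -m crank '0 0 0.003 0 0 0 1;0 0 0.006 0 0 0 1;0 0 0.008 0 0 0 1;0 0 0.008 0 0 0 1;0 0 0.008 0 0 0 1'
```

```text
t: 8.6
eef_pos: [0.588, -0.0246, 0.0572]
tool_rot: [0.001, 0.114, 0.993, -0.002]
contact_force: [-13.9, -3.6, 39.9]
gripper_width: -0.002
grasp_force: 20.1
```

It stopped solidly at cap height 57.2 mm (57.5 expected) under 40 N. I retract straight up and check.

```bash
python3 -m crank '0 0 0 0 0 0 1;0 0 -0.02 0 0 0 1;0 0 -0.08 0 0 0 1;0 0 -0.16 0 0 0 1;0 0 -0.24 0 0 0 1;0.1 0 -0.24 0 0 0 1;0.1 0 -0.24 0 0 0 1;0.1 0 -0.24 0 0 0 1'
python3 - <<'E'
from station import bot,eyes
from h import *
c=eyes.read_camera("wrist");d=eyes.read_camera("side")
u,v=map(int,proj(c,(*C,.064)));b=c["image"][max(v-90,0):,max(u-90,0):][:180,:180,::-1]
e=d["image"][225:305,250:330,::-1]
cv2.imwrite("pics/z6.png",np.hstack([cv2.resize(x,(400,400),interpolation=cv2.INTER_CUBIC) for x in (b,e)]))
E
```

```text
t: 9.4
eef_pos: [0.5375, -0.0133, 0.1728]
tool_rot: [-0.0, 0.113, 0.994, -0.001]
contact_force: [0.6, -0.9, 0.3]
gripper_width: -0.003
grasp_force: 0.0
```

View pics/z6.png

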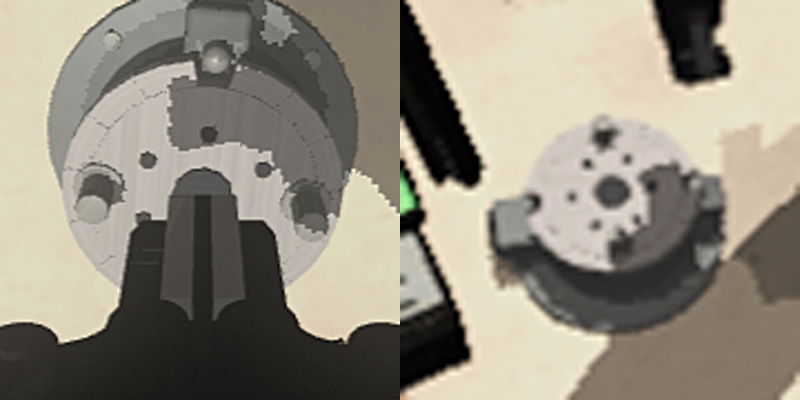

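The pin (215,60) sits inside the notch with the disc down and level. The gripper is clear.

```bash
python3 -c "
from station import ticket
print(ticket.hand_in())"
```

```text
the job is handed in; nothing more can be done
None
```

The disc was turned until a notch stood over the pin and pressed fully home on the chamber. The gripper is clear, nothing else on the worktop was touched, and the job was handed in at about 9.5 s.

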